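Line up a pump's foot plate with a drift and bolt it

ROBOT

A 6-joint arm with a two-finger parallel gripper is mounted at the origin on the work surface. World frame = base frame: x ahead of the robot, y to its left, z up, the work surface at z = 0. Lengths are in mm, angles in rad, forces in N, time in s.
With the tool pointing down it reaches from about 350 to 975 mm from the base axis. Payload 7.1 kg.
Tool frame: the origin (TCP) lies on the centre line of the jaws, within the pads' length; the fingertips stand 11 mm ahead of it and the grasp point (between the pads) lies 8 mm behind it; z points along the fingers, y is the direction in which the jaws open and shut (so a half turn about z gives the same grasp; the last joint's range is limited). The gripper opens to 88 mm and grips with 3 to 60 N. Pads are 20 mm wide; open, the fingers measure 115 mm over their backs; the gripper's body (75 mm by 178 mm) begins 61 mm behind the grasp point.
Start: joints at [1.315, 0.423, 1.63, -0, 1.089, -0.019], TCP at [146.589, 607.55, 233.675] pointing down, gripper open.
Joint ranges: [-3, 3], [-0.9, 2.11], [0.09, 2.58], [-1.31, 4.45], [0.11, 2.69], [-2.54, 2.54]. Speed limits (rad/s): [2.39, 2.39, 3.01, 3.14, 3.14, 3.14].

INTERFACE

Orientations are given as a unit quaternion [w, x, y, z].
In Python, from cell import sense, read_camera, camera_info, finish_job gives the robot as it stands.
- The arm moves only by the tool step_arm, never from a script. Its argument "commands" is a list that holds one entry, the list of rows, each a list of 7 numbers: the shift along the tool's x, y, z in mm, then the turn, a rotation vector about the tool's x, y, z in degrees, then the closure, from 0 (fully open) to 1 (shut). In form: [[[dx, dy, dz, rx, ry, rz, hand], ...]]. A call has 1 to 12 rows; each row is the pose to reach, as a shift and turn from the pose commanded when the call began, along the tool's axes at that moment; what a row does not reach only later rows make up. A row lasts 1/8 s, in which the tool goes at most 62.5 mm and 10.7 degrees, less where a joint would pass 70% of its speed; a pose out of reach is approached as far as the arm can. A call with a gripper value outside its range is refused whole. The fingers move at their own pace and stop on an object; "newtons" is the grip in N (left out, the last holds). Time passes only in rows, so rows that repeat a pose let the fingers close. It gives the time, the measured TCP pose, the force and the opening at its end, in the units of the state.
- sense(): the state, without advancing time (a new reading comes with each control period).
- read_camera(name): name is "side" or "top" or "wrist"; returns the picture (480x640x3 uint8, blue, green, red); there is no depth.
- camera_info(name): a dict with "mtx" (3x3 intrinsics, pixels), "R" (3x3) and "t" (3): a world point X has camera coordinates R X + t; the wrist camera has in their place "T_tool_cam" (4x4, takes a point from camera to tool coordinates, whose origin is the TCP and whose axes are the flange's). Camera axes: x right, y down, z forward; pixel columns grow to the right and rows downward; lengths in mm; the calibration is good to about 2 mm. The wrist camera is an equidistant fisheye: a pixel r from the principal point sees the ray r / f radians off the axis. A picture is of the moment at which its call begins: read the wrist's pose just before it. camera_info takes no time and is no camera call.
- finish_job(): hands the job in, once; it reports no verdict.
The state is a dict: "time_s": time; "joint_pos": joint angles; "dq": joint speeds; "joint_efforts": joint torques, N m; "ee_pos": TCP position; "tool_rot": TCP orientation; "ft_force": force on the tool from outside, world axes, zero at the start; "wrist_torque": the same for the moment, N m; "grip_width": opening from 0.0 (shut) to 1.0 (fully open).
Only numpy, scipy, OpenCV 4.12 (cv2) and the standard library are available. Lean on these libraries where they do the work, as an engineer would, in place of code of your own. Each camera call takes 0.05 s, during which the arm holds its last target.

TASK

The little pump has been shoved out of place on its cross slide, so the bolt hole in its foot plate is out of line with the hole in the aluminium block below. Take the tapered drift from its stand, feel for the lower hole and work the drift through both holes until its collar sits on the plate, then draw it out, put it back fully down in its own stand, and push the bolt fully home through plate and block. Be gentle: lean on drift and bolt with less than 40 N, shift the plate only with the drift and not with the fingers, leave the other things where they stand, and let go at the end.

Things in the scene. Friction and masses are not known exactly. Their poses are not given: they have to be found in the camera images.
- plate_hole (a point): centre of the mouth of the steel foot plate's bolt hole (20 mm, chamfer 1 mm), on the plate's top, 58 mm above the bench. Plate: 60 mm wide (x), 8 mm thick, ends 40 mm from the hole at -y; z up. 130 mm off at +y stands the pump, a white box 56 x 76 mm, top 71 mm over the plate. Plate and pump slide level in x and y (no turning), held by friction, no spring: about 6 N along x or y moves them
- plinth: blocks under the foot plate, fixed, 50 mm high, axes as the plate. The one below the hole (80 x 80 mm) has a vertical through hole, 20 mm in diameter in its middle. That hole lies 6 to 8.5 mm aside of the plate's hole in x and also in y, in one of the four diagonal directions: not measured, to be seen or felt. (This origin, on the bench, is about straight under the plate's hole)
- drift_grip (a point): the drift: black handle 22 mm in diameter, 60 mm to its top from the underside of its 30 mm steel collar (5 mm thick); this point is on its axis, 30 mm above that underside. Below the collar a steel pin, 56 mm long: 19.4 mm in diameter for 20 mm, then tapering evenly to 5 mm at the tip. z up. About 0.2 kg. It starts upright, hanging by its collar in its stand
- bolt_grip (a point): the bolt: steel, plain shank 18 mm in diameter, 36 mm long, end slightly chamfered, below a flange 30 mm in diameter, 4 mm thick; above it a round head 20 mm in diameter, its top 36 mm above the flange's underside. This point is on the axis, 24 mm above the flange's underside. z up. About 0.1 kg. It starts upright, hanging by its flange in the other stand
- drift_stand_hole (a point): centre of the mouth of the hole in the top of the drift's stand, a fixed grey block 60 x 60 x 60 mm; the vertical hole is 22 mm in diameter and goes through
- bolt_stand_hole (a point): centre of the mouth of the hole in the top of the bolt's stand, a block like the drift's stand
- drift: the drift as above, origin on its axis at the collar's underside
- bolt: the bolt as above, origin on its axis at the flange's underside
- jar: bystander: glass jar with a blue cap, 66 mm in diameter, 100 mm high, origin under its base
- sensor_box: bystander: white instrument box 70 x 100 x 110 mm with a small dark screen, origin under its base
- screwdriver: bystander: screwdriver lying on the bench, about 200 mm long, origin at its middle
Not all that is in view belongs to the job. There is more than one size of the drift; the job needs the smallest. Of the things that look like the bolt, the smaller one is meant.

How it is judged:
By the outcome, as a careful person would: the job done as asked, in the order asked, and still so for the second after the job is handed in, with the robot touching nothing.
It also fails if it takes over 72 s, if anything falls off the work surface, if the arm or the gripper's body presses on something with over 40 N, if the wrist force passes 120 N, or if a joint passes its speed limit or range.

## Working session

There is one attempt and no reset: what is moved stays moved. The work goes in short steps, Python scripts to look and compute and a tool call to move; the robot and the scene stay as the last step left them, time stands still between calls to the robot, and variables do not carry over. Pictures are saved under pics/ and viewed, and the job is handed in when it is done.

Besides the shell and the picture viewer there is one more tool, called after "Request:" as name([rows], argument=value, ...), one row to a line, values as JSON. step_arm: Moves the arm, as the interface text tells. Its arguments: {"type":"object","properties":{"commands":{"type":"array","items":{"type":"array","items":{"type":"array","items":{"type":"number"}}}},"newtons":{"type":"number"}},"required":["commands"]}

```bash
mkdir -p pics; ls; python3 - <<'E'
from cell import sense, read_camera, camera_info
import cv2,json
print(sense())
for n in ["side","top","wrist"]:
    i=camera_info(n); print(n,{k:(v.tolist() if hasattr(v,'tolist') else v) for k,v in i.items()})
    cv2.imwrite(f"pics/{n}0.png",read_camera(n))
E
```

```text
pics
{'time_s': 0.0, 'joint_pos': array([ 1.31500043e+00,  4.23859833e-01,  1.63069296e+00, -2.62676296e-06,
        1.08853364e+00, -1.89844807e-02]), 'dq': array([ 0.00218049,  0.00037373, -0.00044476,  0.00147943, -0.0010362 ,
        0.00079316]), 'joint_efforts': array([-3.42106396e-03, -5.44637418e+01, -2.73662871e+01,  6.42702193e-02,
        2.27141491e-02, -1.04625810e-04]), 'ee_pos': array([146.46073945, 607.0558789 , 232.88863576]), 'tool_rot': array([-1.01140857e-04,  1.18128589e-01,  9.92998025e-01, -7.40012631e-04]), 'ft_force': array([-0.14097277, -0.85899196,  0.21722103]), 'wrist_torque': array([ 0.03494467,  0.00204943, -0.02527149]), 'grip_width': 1.0015890500894344}
side {'mtx': [[607.4000836762066, 0.0, 327.1887399967529], [0.0, 607.4000836762066, 233.6266642340613], [0.0, 0.0, 1.0]], 'R': [[0.8277228993699585, -0.5609138830340241, -0.01582459093572365], [-0.3781086723921765, -0.5366818851247875, -0.7543251195875225], [0.414618660603229, 0.6303555901224306, -0.6563102896351594]], 't': [-520.0259617971561, 262.40427529873807, 1151.7979798437093]}
top {'mtx': [[480.9098077053455, 0.0, 318.5070895480675], [0.0, 480.9098077053455, 237.94492490883064], [0.0, 0.0, 1.0]], 'R': [[0.016396097696614476, -0.9997016082214344, 0.018106973789147725], [-0.9884131819851787, -0.018938701378209775, -0.15060115294392964], [0.15089913736750446, -0.015427900362162277, -0.9884287684158926]], 't': [-63.74147328548779, 584.2389938634977, 1102.6776654790033]}
wrist {'mtx': [[371.64829954431775, 0.0, 325.0491762629435], [0.0, 371.64829954431775, 240.76436898984986], [0.0, 0.0, 1.0]], 'T_tool_cam': [[-0.0012325187202379072, -0.9663022159249564, -0.25740728116376493, 69.23882144714207], [0.9999989045549671, -0.0014019640469065035, 0.0004747480123288396, 0.3886353960109723], [-0.0008196258099227999, -0.257406414052425, 0.9663028853409273, -151.7104219521377], [0.0, 0.0, 0.0, 1.0]]}
```

View pics/side0.png

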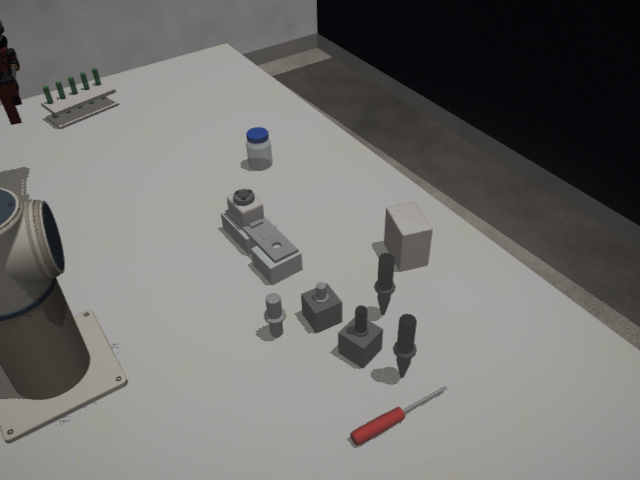

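View pics/top0.png

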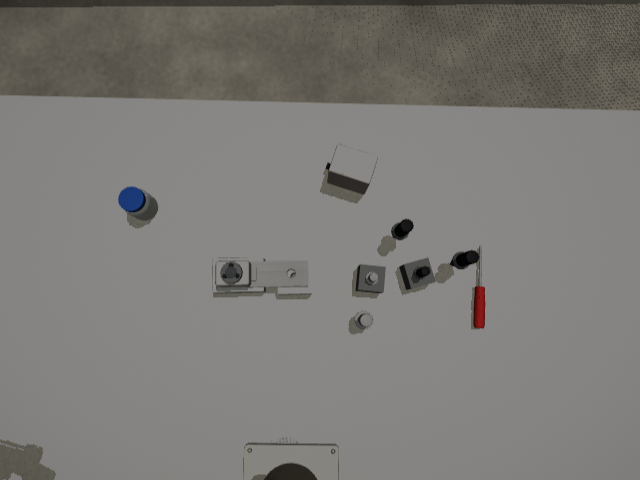

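View pics/wrist0.png

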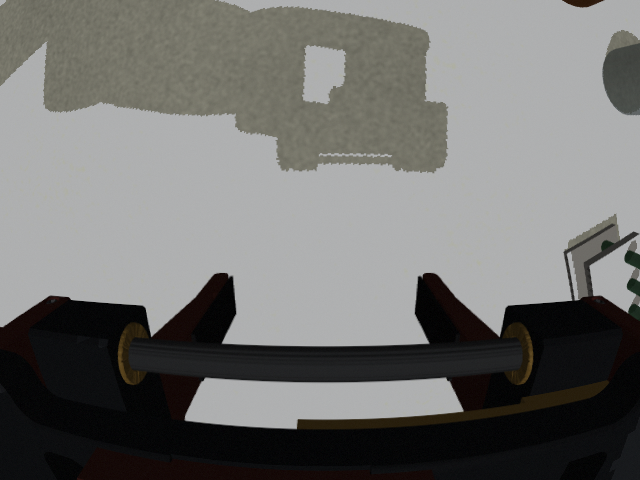

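The side and top views show the plate with its hole (top ~291,273; side ~277,245). The bolt stand is at top ~371,279 and the drift stand at ~418,273. The loose look-alikes are at (403,229), (466,259) and (364,320). I'll zoom in next.

```bash
cat > h.py <<'E'
import numpy as np,cv2
from cell import sense, read_camera, camera_info
from scipy.spatial.transform import Rotation as Ro
def ray(n,u,v,st=None):
    c=camera_info(n);K=c["mtx"]
    K=np.array(K)
    if n=="wrist":
        x=np.array([u-K[0,2],v-K[1,2]]);r=np.hypot(*x);th=r/K[0,0]
        d=np.array([*(x/r*np.sin(th)),np.cos(th)]) if r>0 else np.array([0,0,1.])
        T=np.array(c["T_tool_cam"]);q=st["tool_rot"];R=Ro.from_quat([q[1],q[2],q[3],q[0]]).as_matrix()
        return R@T[:3,3]+st["ee_pos"],R@T[:3,:3]@d
    R=np.array(c["R"]);t=np.array(c["t"])
    return -R.T@t,R.T@np.linalg.inv(K)@np.array([u,v,1.])
def onz(n,u,v,z,st=None):
    o,d=ray(n,u,v,st);return o+d*(z-o[2])/d[2]
def proj(n,X,st=None):
    c=camera_info(n);K=np.array(c["mtx"])
    if n=="wrist":
        T=np.array(c["T_tool_cam"]);q=st["tool_rot"];R=Ro.from_quat([q[1],q[2],q[3],q[0]]).as_matrix()
        p=T[:3,:3].T@(R.T@(np.array(X)-st["ee_pos"])-T[:3,3])
        r=np.hypot(p[0],p[1]);th=np.arctan2(r,p[2]);return K[:2,2]+K[0,0]*th*p[:2]/r
    p=np.array(c["R"])@X+np.array(c["t"]);return (K@(p/p[2]))[:2]
E
python3 - <<'E'
import cv2
t=cv2.imread("pics/top0.png");s=cv2.imread("pics/side0.png")
cv2.imwrite("pics/topc.png",cv2.resize(t[205:335,205:365+130],None,fx=2.7,fy=2.7,interpolation=cv2.INTER_CUBIC))
cv2.imwrite("pics/topc1.png",cv2.resize(t[250:300,205:315],None,fx=7,fy=7,interpolation=cv2.INTER_CUBIC))
cv2.imwrite("pics/topc2.png",cv2.resize(t[220:335,345:495],None,fx=5,fy=5,interpolation=cv2.INTER_CUBIC))
cv2.imwrite("pics/sidec1.png",cv2.resize(s[180:290,210:310],None,fx=5,fy=5,interpolation=cv2.INTER_CUBIC))
cv2.imwrite("pics/sidec2.png",cv2.resize(s[245:385,255:425],None,fx=4.2,fy=4.2,interpolation=cv2.INTER_CUBIC))
E
```

```text
(no output)
```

View pics/topc1.png

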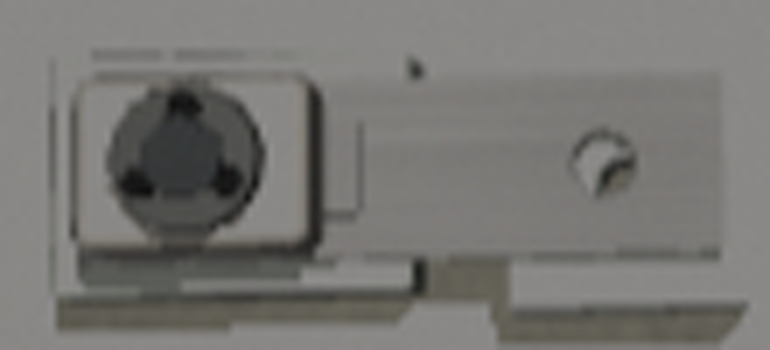

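View pics/topc2.png

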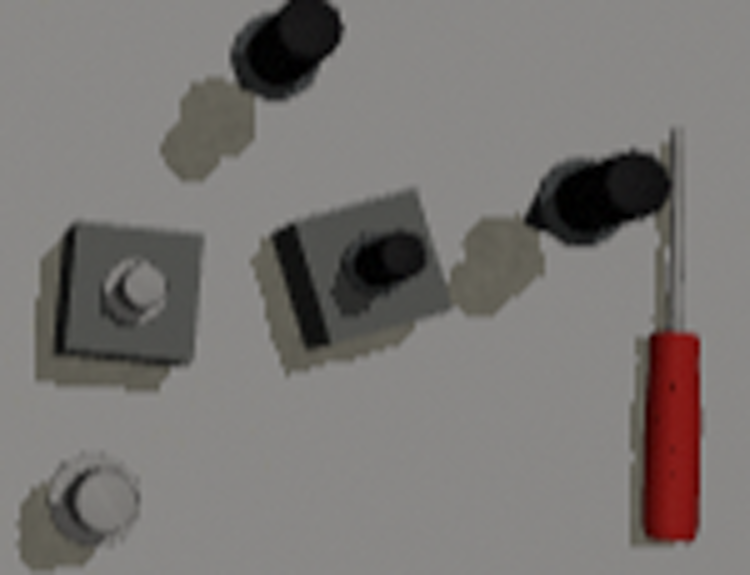

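View pics/sidec1.png

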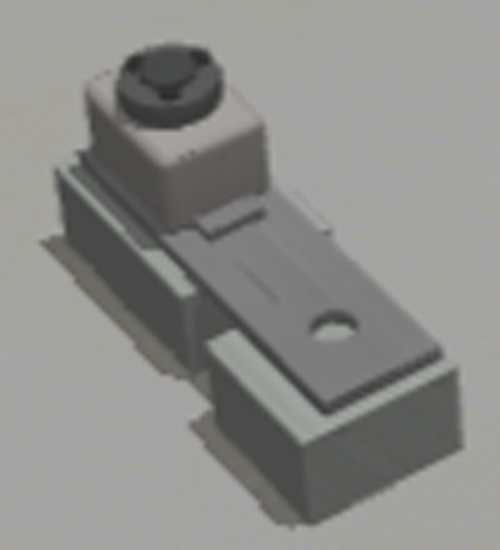

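View pics/sidec2.png

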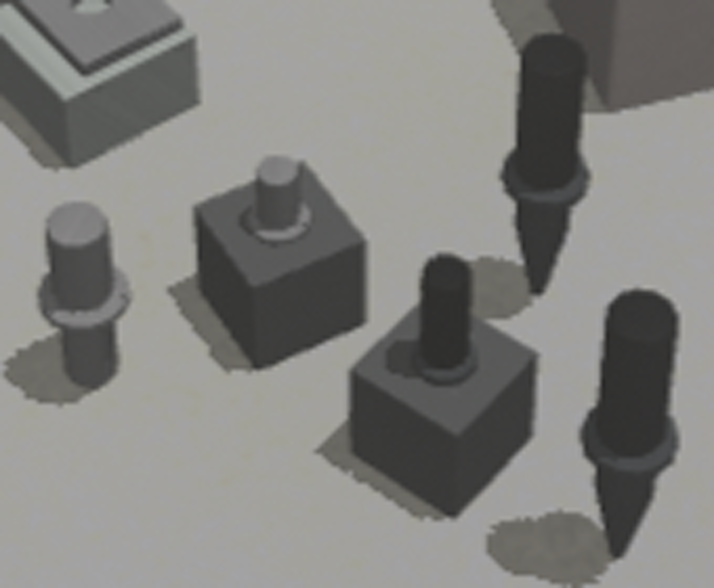

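```bash
python3 - <<'E'
from h import *
for n,z,t,s in [("drifttop",120,(425.6,271.2),(361.4,308.8)),("bolttop",96,(373.6,276.6),(321.2,285)),("hole",58,(291.3,273.3),(276.8,245))]:
    print(n,onz("top",*t,z).round(1),onz("side",*s,z).round(1))
# stand tops corners from topc2
for nm,P in [("dstand",[(272,232),(416,188),(455,312),(325,348)]),("bstand",[(76,220),(204,234),(192,365),(60,355)])]:
    z=60
    print(nm,[onz("top",x/5+345,y/5+220,z).round(1)[:2].tolist() for x,y in P])
# plate corners & plinth
for nm,z,P in [("plate",58,[(720,75),(720,252)]),("plate hole",58,[(570,163),(638,163),(604,130),(604,197)]),("plinth top",50,[(509,260),(748,305)])]:
    print(nm,[onz("top",x/7+205,y/7+250,z).round(1)[:2].tolist() for x,y in P])
for nm,z,P in [("plate side (far R, near)",58,[(441,352),(322,405)]),("plinth side",50,[(458,370),(308,444),(210,345)])]:
    print(nm,[onz("side",x/5+210,y/5+180,z).round(1)[:2].tolist() for x,y in P])
E
```

```text
drifttop [ 503.9 -290.5  120. ] [ 508.  -291.3  120. ]
bolttop [ 491.7 -178.3   96. ] [ 494. -180.   96.]
hole [498.7   8.9  58. ] [501.6   7.7  58. ]
dstand [[519.2, -243.5], [541.2, -311.6], [483.4, -328.8], [465.6, -267.8]]
bstand [[523.2, -151.6], [517.7, -211.6], [456.7, -205.7], [460.3, -144.4]]
plate [[528.9, -29.1], [469.9, -30.3]]
plate hole [[498.6, 20.2], [499.0, -2.4], [509.8, 9.2], [487.5, 8.6]]
plinth top [[466.5, 40.1], [452.9, -39.9]]
plate side (far R, near) [[530.7, -34.0], [471.7, -33.1]]
plinth side [[534.9, -40.4], [458.5, -42.7], [454.5, 35.7]]
```

The crescent in the plate's hole (top view, lower right) and the plinth margins both put the lower hole at −x, −y of the plate hole. I'll move the wrist camera over the hole to refine this.

```bash
cat >> h.py <<'E'
def delta(target,yaw_deg=None):
    "tool-frame shift and rotvec(deg) to world target with tool down; yaw=world angle of tool y"
    st=sense();q=st["tool_rot"];R=Ro.from_quat([q[1],q[2],q[3],q[0]]).as_matrix()
    d=R.T@(np.array(target)-st["ee_pos"])
    rv=None
    if yaw_deg is not None:
        a=np.radians(yaw_deg);y=np.array([np.cos(a),np.sin(a),0]);z=np.array([0,0,-1.]);x=np.cross(y,z)
        G=np.stack([x,y,z],1);rv=np.degrees(Ro.from_matrix(R.T@G).as_rotvec()).round(2)
    print("t",round(st["time_s"],2),"ee",st["ee_pos"].round(1),"d",d.round(1),"rv",rv,"f",st["ft_force"].round(1),"grip",round(st["grip_width"],3),"j",st["joint_pos"].round(2))
E
python3 -c "
from h import *
delta([500,-60,170],0)"
```

```text
t 0.15 ee [146.5 607.2 233.1] d [-500.2 -565.6   63.7] rv [-5.000e-02  4.000e-02  7.643e+01] f [ 0.4 -0.4  0.4] grip 0.999 j [ 1.31  0.42  1.63  0.    1.09 -0.02]
```

Request:
step_arm([
  [[-500,-565.5,63,0,0,76.4,0],[-500,-565.5,63,0,0,76.4,0],[-500,-565.5,63,0,0,76.4,0],[-500,-565.5,63,0,0,76.4,0],[-500,-565.5,63,0,0,76.4,0],[-500,-565.5,63,0,0,76.4,0],[-500,-565.5,63,0,0,76.4,0],[-500,-565.5,63,0,0,76.4,0],[-500,-565.5,63,0,0,76.4,0],[-500,-565.5,63,0,0,76.4,0],[-500,-565.5,63,0,0,76.4,0],[-500,-565.5,63,0,0,76.4,0]],
])

```text
time_s: 1.65
ee_pos: [497.2, -55.0, 171.1]
tool_rot: [0.0, 0.707, 0.707, 0.0]
ft_force: [0.5, 1.1, 0.6]
grip_width: 1.0
```

Request:
step_arm([
  [[0,0,0,0,0,0,0],[0,0,0,0,0,0,0],[0,0,0,0,0,0,0]],
])

```text
time_s: 2.02
ee_pos: [495.7, -51.7, 171.3]
tool_rot: [-0.0, 0.706, 0.708, -0.0]
ft_force: [0.1, 0.2, -0.0]
grip_width: 1.001
```

```bash
python3 -c "
from h import *
import pickle
delta([500,-60,170],0)
st=sense();im=read_camera('wrist');pickle.dump(st,open('st1.pkl','wb'))
cv2.imwrite('pics/w1.png',im)
print([proj('wrist',p,st) for p in [(500,8,58),(493.5,1.5,58),(505,-291,60),(492,-179,60)]])
"
```

```text
t 2.02 ee [495.7 -51.7 171.3] d [-8.3  4.2  1.2] rv [-0.04 -0.01  0.12] f [ 0.1  0.2 -0. ] grip 1.001 j [-0.13  0.33  1.95  0.    0.86 -0.13]
[array([329.90697797, 159.18147703]), array([320.7300558 , 168.26360949]), array([333.02824486, 466.35047015]), array([319.59109468, 383.767935  ])]
```

View pics/w1.png

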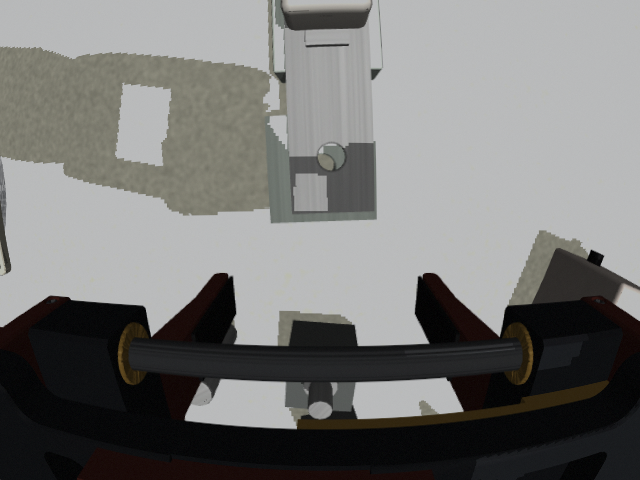

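Hole at (331,157) in the wrist view, which matches the estimate to about 2 px. Plinth margins show at left and bottom. Zooming in.

```bash
python3 -c "
import cv2
t=cv2.imread('pics/w1.png')
cv2.imwrite('pics/w1c.png',cv2.resize(t[100:230,260:390],None,fx=4.6,fy=4.6,interpolation=cv2.INTER_CUBIC))
cv2.imwrite('pics/w1d.png',cv2.resize(t[135:180,305:357],None,fx=12,fy=12,interpolation=cv2.INTER_CUBIC))
"
```

```text
(no output)
```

View pics/w1c.png

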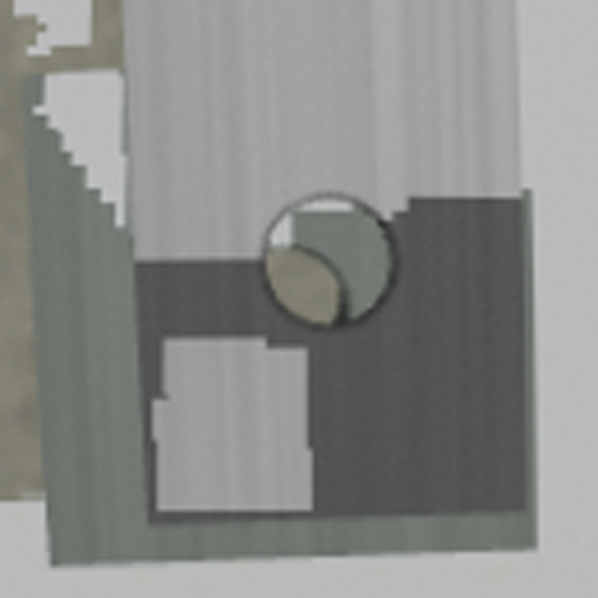

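View pics/w1d.png

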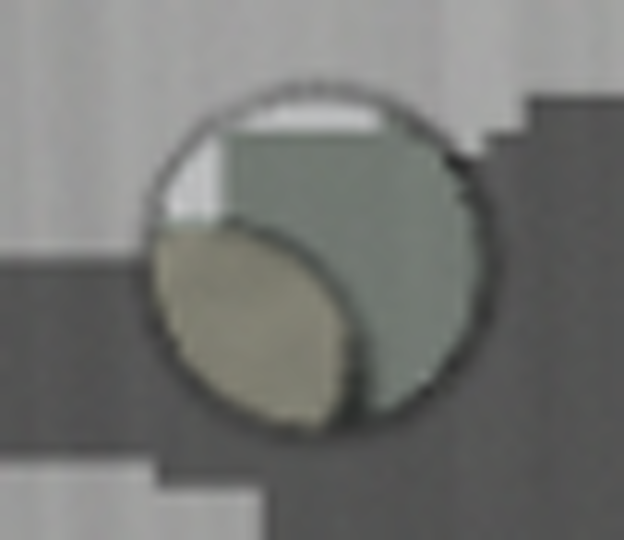

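```bash
python3 -c "
from h import *
import pickle
st=pickle.load(open('st1.pkl','rb'))
f=lambda X,Y:((X+.5)/12-.5+305,(Y+.5)/12-.5+135)
print('plate',onz('wrist',*f(321,261),58,st),'lower',onz('wrist',*f(213,370),50,st), onz('wrist',*f(145,261),58,st),onz('wrist',*f(497,261),58,st))
g=lambda X,Y:((X+.5)/4.6-.5+260,(Y+.5)/4.6-.5+100)
for p in [(50,565),(537,550)]: print('plinth',onz('wrist',*g(*p),50,st))
for p in [(150,522),(525,510)]: print('plate',onz('wrist',*g(*p),58,st))
# bolt head top in w1 approx (320,411)? z=96
print('bolt',onz('wrist',320,410,96,st))
"
```

```text
plate [500.97485417  10.06621533  58.        ] lower [494.54287228   3.11190867  50.        ] [490.60071256  10.06218782  58.        ] [511.36147572  10.13228266  58.        ]
plinth [455.32326284 -39.58276339  50.        ]
plinth [535.26351088 -36.99965945  50.        ]
plate [472.73588637 -30.9728003   58.        ]
plate [532.02009852 -28.91736171  58.        ]
bolt [ 492.80192443 -178.46469987   96.        ]
```

```bash
python3 -c "
from h import *
delta([506.5,-290.5,200],-25)
"
```

```text
t 2.08 ee [495.9 -51.7 171.4] d [-238.9   10.   -28.7] rv [-2.000e-02 -0.000e+00  2.514e+01] f [ 0.4  0.4 -0.1] grip 0.995 j [-0.13  0.33  1.95  0.    0.86 -0.13]
```

Request:
step_arm([
  [[-60,2,-29,0,0,8,0],[-120,5,-29,0,0,16,0],[-180,7,-29,0,0,25,0],[-239,10,-29,0,0,25,0],[-239,10,-29,0,0,25,0],[-239,10,-29,0,0,25,0],[-239,10,-29,0,0,25,0]],
])

```text
time_s: 2.95
ee_pos: [506.6, -290.0, 200.3]
tool_rot: [-0.0, 0.843, 0.538, -0.0]
ft_force: [-0.3, 0.4, 0.8]
grip_width: 0.998
```

```bash
python3 -c "
from h import *
import pickle
delta([506.5,-290.5,200],-25)
st=sense();im=read_camera('wrist');pickle.dump(st,open('st2.pkl','wb'))
cv2.imwrite('pics/w2.png',im)
print([proj('wrist',p,st) for p in [(506.5,-290.5,120),(506.5,-290.5,65)]])
"
```

```text
t 2.95 ee [ 506.6 -290.   200.3] d [-0.5  0.1  0.3] rv [-0.04 -0.01  0.16] f [-0.3  0.4  0.8] grip 0.998 j [-0.54  0.4   1.75  0.    0.99 -0.11]
[array([324.20754465, 255.0645522 ]), array([324.44862514, 234.74044831])]
```

View pics/w2.png

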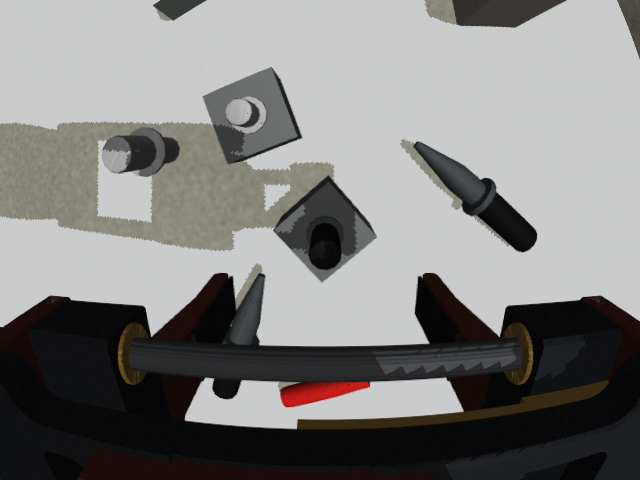

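The wrist view shows the two larger drifts lying on the bench, while the first pictures had them upright on their tips. I'll check with the fixed cameras.

```bash
python3 -c "
from h import *
a=read_camera('side');b=read_camera('top')
cv2.imwrite('pics/side1.png',np.hstack([cv2.resize(a[230:400,250:460],(420,340)),cv2.resize(b[200:340,340:500],(389,340))])[:, :800])
"
```

```text
(no output)
```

View pics/side1.png

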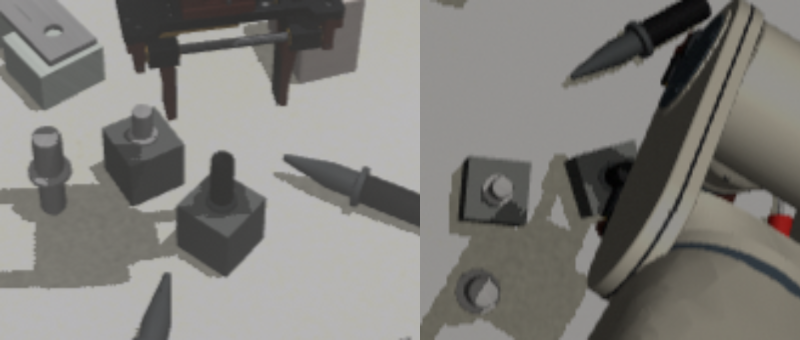

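The two large drifts toppled by themselves: nothing touched them, and they lie clear of the stand. Next I measure the drift's axis.

```bash
python3 -c "
import cv2,numpy as np
t=cv2.imread('pics/w2.png')[170:290,265:385]
t=np.clip(t.astype(float)*2.2,0,255).astype(np.uint8)
cv2.imwrite('pics/w2c.png',cv2.resize(t,None,fx=5,fy=5,interpolation=cv2.INTER_CUBIC))
"
```

```text
(no output)
```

View pics/w2c.png

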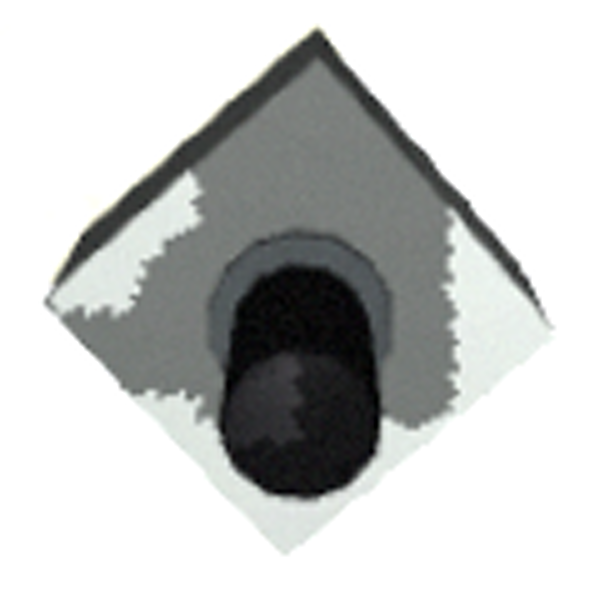

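```bash
python3 -c "
from h import *
import pickle
st=pickle.load(open('st2.pkl','rb'))
g=lambda X,Y:((X+.5)/5-.5+265,(Y+.5)/5-.5+170)
print(onz('wrist',*g(301,425),120,st),onz('wrist',*g(300,322.5),65,st),onz('wrist',*g(301,311),60,st))
c=[onz('wrist',*g(*p),60,st)[:2] for p in [(318,58),(553,330),(287,555),(45,302)]];print(np.mean(c,0),c)
delta([506.5,-290.5,82],-25)
"
```

```text
[ 506.98460311 -290.37482469  120.        ] [ 506.83046159 -290.07451802   65.        ] [ 507.25266423 -289.52019754   60.        ]
[ 506.91622709 -290.12156124] [array([ 526.93768161, -253.49688934]), array([ 543.17905807, -309.65339323]), array([ 487.36690718, -326.73086451]), array([ 470.1812615 , -270.60509787])]
t 3.1 ee [ 506.8 -290.6  200.4] d [-1.000e-01 -3.000e-01  1.184e+02] rv [-0.01 -0.    0.14] f [ 0.6  1.  -0.1] grip 0.999 j [-0.54  0.4   1.75  0.    0.99 -0.11]
```

Request:
step_arm([
  [[0,0,50,0,0,0,0],[0,0,90,0,0,0,0],[0,0,110,0,0,0,0],[0,0,116,0,0,0,0],[0,0,116,0,0,0,0.7],[0,0,116,0,0,0,1],[0,0,116,0,0,0,1],[0,0,116,0,0,0,1],[0,0,116,0,0,0,1],[0,0,116,0,0,0,1]],
], newtons=55)

```text
time_s: 4.35
ee_pos: [506.6, -291.9, 84.4]
tool_rot: [0.0, 0.843, 0.538, 0.0]
ft_force: [-0.2, 0.5, -0.0]
grip_width: 0.354
```

Request:
step_arm([
  [[0,0,0,0,0,0,1],[0,0,0,0,0,0,1],[0,0,0,0,0,0,1],[0,0,0,0,0,0,1]],
], newtons=55)

```text
time_s: 4.85
ee_pos: [506.4, -291.8, 84.3]
tool_rot: [-0.0, 0.843, 0.538, -0.0]
ft_force: [-0.8, 0.2, 1.4]
grip_width: 0.24
```

```bash
python3 -c "
from h import *
delta([506.9,-290.2,84],-25)
print(sense()['wrist_torque'])
"
```

```text
t 4.85 ee [ 506.4 -291.8   84.3] d [ 1.6 -0.2  0.3] rv [-0.03 -0.    0.03] f [-0.8  0.2  1.4] grip 0.24 j [-0.54  0.57  1.8  -0.    0.77 -0.11]
[0.02205125 0.42072439 0.00447519]
```

Request:
step_arm([
  [[0,0,-10,0,0,0,1],[0,0,-50,0,0,0,1],[0,0,-100,0,0,0,1],[0,0,-120,0,0,0,1],[0,0,-120,0,0,0,1],[0,0,-120,0,0,0,1]],
])

```text
time_s: 5.6
ee_pos: [506.1, -291.5, 203.4]
tool_rot: [-0.001, 0.843, 0.538, -0.0]
ft_force: [0.5, 0.6, -1.3]
grip_width: 0.245
```

```bash
python3 -c "
from h import *
delta([497.5,6,200],0)
"
```

```text
t 5.6 ee [ 506.1 -291.5  203.4] d [ 266.1 -133.3    3.6] rv [-7.000e-02 -2.000e-02 -2.497e+01] f [ 0.5  0.6 -1.3] grip 0.245 j [-0.54  0.4   1.75  0.    1.   -0.11]
```

Request:
step_arm([
  [[50,-25,0,0,0,-8,1],[105,-53,0,0,0,-16,1],[160,-80,0,0,0,-25,1],[215,-108,0,0,0,-25,1],[250,-125,10,0,0,-25,1],[266,-133,30,0,0,-25,1],[266,-133,43,0,0,-25,1],[266,-133,43,0,0,-25,1],[266,-133,43,0,0,-25,1]],
])

```text
time_s: 6.72
ee_pos: [498.6, 4.5, 161.3]
tool_rot: [0.0, 0.707, 0.707, -0.0]
ft_force: [0.8, 0.8, -1.9]
grip_width: 0.243
```

```bash
python3 -c "
from h import *
import pickle
delta([497.5,6,160],0)
st=sense();im=read_camera('wrist');pickle.dump(st,open('st3.pkl','wb'))
cv2.imwrite('pics/w3.png',im)
E=st['ee_pos']
print([proj('wrist',p,st) for p in [E+[0,0,-80],E+[0,0,-24],(501,10,58),(494.5,3,50)]])
t=np.clip(im.astype(float)*1.3,0,255).astype(np.uint8)[170:310,255:395]
cv2.imwrite('pics/w3c.png',cv2.resize(t,None,fx=4.2,fy=4.2,interpolation=cv2.INTER_CUBIC))
"
```

```text
t 6.72 ee [498.6   4.5 161.3] d [ 1.5 -1.1  1.3] rv [-0.    0.01 -0.04] f [ 0.8  0.8 -1.9] grip 0.243 j [-0.01  0.34  1.96 -0.    0.84 -0.01]
[array([323.5901757 , 253.81152955]), array([323.14314753, 285.82534962]), array([327.14485577, 236.76820789]), array([318.2358263 , 243.34042603])]
```

View pics/w3.png

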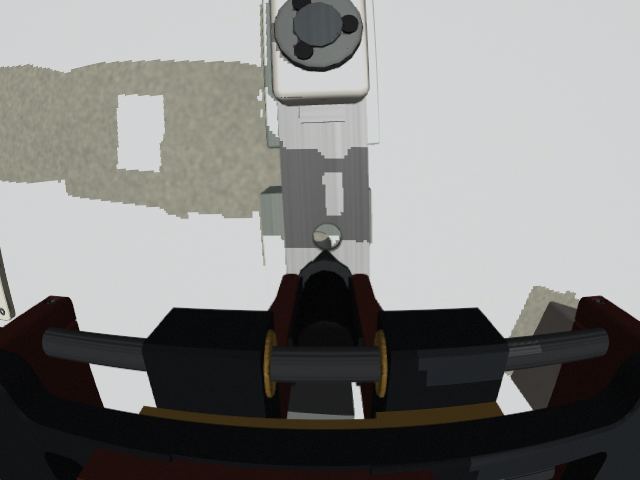

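View pics/w3c.png

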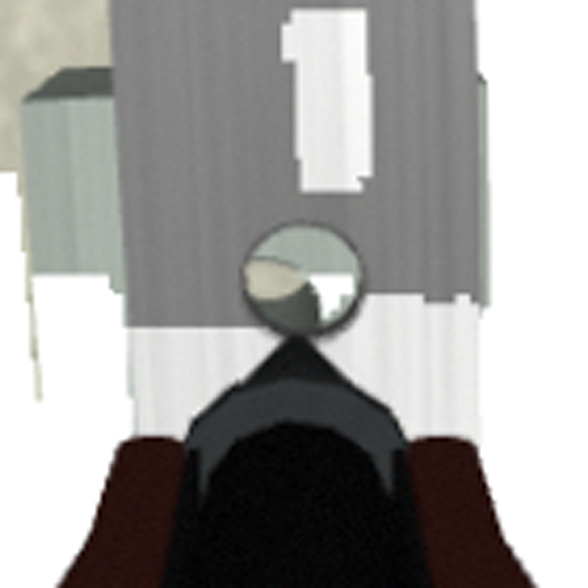

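Tip at (325,249) and hole at (326,236.5). Relative to the fingers, the camera has about 1 mm of bias in tool y. I'll aim the tip at the overlap of the two holes and go down in small checked steps.

Request:
step_arm([
  [[1,-2,10,0,0,0,1],[1,-2,20,0,0,0,1],[1,-2,22,0,0,0,1],[1,-2,24,0,0,0,1],[1,-2,26,0,0,0,1],[1,-2,26,0,0,0,1]],
])

```text
time_s: 7.52
ee_pos: [496.4, 6.4, 135.3]
tool_rot: [-0.0, 0.707, 0.707, -0.0]
ft_force: [-0.8, 0.6, -0.7]
grip_width: 0.247
```

Request:
step_arm([
  [[-0.5,0,2,0,0,0,1],[-0.5,0,4,0,0,0,1],[-0.5,0,5,0,0,0,1],[-0.5,0,6,0,0,0,1],[-0.5,0,6,0,0,0,1]],
])

```text
time_s: 8.15
ee_pos: [496.3, 5.9, 129.2]
tool_rot: [-0.0, 0.707, 0.707, -0.0]
ft_force: [-0.1, 0.0, -2.3]
grip_width: 0.242
```

Request:
step_arm([
  [[0,0,2,0,0,0,1],[0,0,4,0,0,0,1],[0,0,5,0,0,0,1],[0,0,5,0,0,0,1]],
])

```text
time_s: 8.65
ee_pos: [496.2, 5.9, 124.2]
tool_rot: [-0.0, 0.707, 0.707, -0.0]
ft_force: [-0.5, 0.6, -2.1]
grip_width: 0.241
```

Request:
step_arm([
  [[-0.5,-0.5,2,0,0,0,1],[-1,-1,4,0,0,0,1],[-1.5,-1.2,6,0,0,0,1],[-2,-1.5,8,0,0,0,1],[-2,-1.5,8,0,0,0,1]],
])

```text
time_s: 9.28
ee_pos: [496.4, 4.3, 117.1]
tool_rot: [0.001, 0.707, 0.707, 0.001]
ft_force: [2.5, 4.7, 4.7]
grip_width: 0.24
```

Request:
step_arm([
  [[-0.7,-0.7,0,0,0,0,1],[-1.5,-1.5,0,0,0,0,1],[-2,-2,0,0,0,0,1],[-2,-2,0,0,0,0,1]],
])

```text
time_s: 9.78
ee_pos: [495.8, 2.5, 117.4]
tool_rot: [0.002, 0.707, 0.707, 0.003]
ft_force: [5.7, 6.0, 2.9]
grip_width: 0.242
```

Request:
step_arm([
  [[-0.5,-0.7,1,0,0,0,1],[-1,-1.5,2,0,0,0,1],[-1,-1.5,3,0,0,0,1],[-1,-1.5,4,0,0,0,1],[-1,-1.5,4,0,0,0,1]],
])

```text
time_s: 10.4
ee_pos: [494.9, 1.5, 113.8]
tool_rot: [0.002, 0.707, 0.707, 0.003]
ft_force: [6.7, 5.6, 5.9]
grip_width: 0.245
```

Request:
step_arm([
  [[0,-0.5,1,0,0,0,1],[0,-1,2.5,0,0,0,1],[0,-1,4,0,0,0,1],[0,-1,5,0,0,0,1],[0,-1,5,0,0,0,1]],
])

```text
time_s: 11.02
ee_pos: [493.9, 1.5, 108.8]
tool_rot: [0.002, 0.707, 0.707, 0.003]
ft_force: [5.2, 7.1, 6.9]
grip_width: 0.245
```

Request:
step_arm([
  [[0,-0.3,1.5,0,0,0,1],[0,-0.5,3,0,0,0,1],[0,-0.5,4,0,0,0,1],[0,-0.5,5,0,0,0,1],[0,-0.5,5,0,0,0,1]],
])

```text
time_s: 11.65
ee_pos: [493.4, 1.5, 103.8]
tool_rot: [0.002, 0.707, 0.707, 0.003]
ft_force: [4.8, 5.7, 7.4]
grip_width: 0.248
```

Request:
step_arm([
  [[0,0,1.5,0,0,0,1],[0,0,3,0,0,0,1],[0,0,4,0,0,0,1],[0,0,4,0,0,0,1]],
])

```text
time_s: 12.15
ee_pos: [492.3, 1.5, 98.9]
tool_rot: [0.001, 0.707, 0.707, 0.002]
ft_force: [5.0, 6.4, 0.3]
grip_width: 0.24
```

Request:
step_arm([
  [[0,0,1,0,0,0,1],[0,0,2,0,0,0,1],[0,0,3,0,0,0,1],[0,0,3,0,0,0,1]],
])

```text
time_s: 12.65
ee_pos: [492.5, 1.4, 96.3]
tool_rot: [0.002, 0.707, 0.707, 0.002]
ft_force: [4.9, 5.7, 2.8]
grip_width: 0.243
```

Request:
step_arm([
  [[0,0,1,0,0,0,1],[0,0,2,0,0,0,1],[0,0,3,0,0,0,1],[0,0,3,0,0,0,1]],
])

```text
time_s: 13.15
ee_pos: [492.5, 1.2, 93.3]
tool_rot: [0.002, 0.707, 0.707, 0.002]
ft_force: [5.3, 4.8, 4.8]
grip_width: 0.246
```

Request:
step_arm([
  [[0,0,1,0,0,0,1],[0,0,2,0,0,0,1],[0,0,3,0,0,0,1],[0,0,4,0,0,0,1],[0,0,4,0,0,0,1]],
])

```text
time_s: 13.78
ee_pos: [492.5, 1.1, 89.3]
tool_rot: [0.002, 0.707, 0.707, 0.002]
ft_force: [5.8, 4.9, 4.3]
grip_width: 0.246
```

Request:
step_arm([
  [[0,0,1,0,0,0,1],[0,0,2,0,0,0,1],[0,0,3,0,0,0,1],[0,0,4,0,0,0,1],[0,0,5,0,0,0,1],[0,0,5,0,0,0,1]],
])

```text
time_s: 14.52
ee_pos: [492.5, 1.1, 84.3]
tool_rot: [0.002, 0.707, 0.707, 0.002]
ft_force: [5.5, 4.5, 4.0]
grip_width: 0.246
```

Request:
step_arm([
  [[0,0,0.5,0,0,0,1],[0,0,1,0,0,0,1],[0,0,1.5,0,0,0,1],[0,0,2,0,0,0,1],[0,0,2,0,0,0,1]],
])

```text
time_s: 15.15
ee_pos: [492.6, 1.1, 82.4]
tool_rot: [0.002, 0.707, 0.707, 0.002]
ft_force: [5.0, 3.3, 5.8]
grip_width: 0.243
```

Request:
step_arm([
  [[0,0,0.4,0,0,0,1],[0,0,0.8,0,0,0,1],[0,0,1.2,0,0,0,1],[0,0,1.2,0,0,0,1]],
])

```text
time_s: 15.65
ee_pos: [492.6, 1.0, 81.2]
tool_rot: [0.002, 0.707, 0.707, 0.002]
ft_force: [5.1, 3.5, 5.6]
grip_width: 0.242
```

Request:
step_arm([
  [[0,0,0.5,0,0,0,1],[0,0,1,0,0,0,1],[0,0,1.5,0,0,0,1],[0,0,1.5,0,0,0,1]],
])

```text
time_s: 16.15
ee_pos: [492.7, 1.0, 80.3]
tool_rot: [0.002, 0.707, 0.707, 0.002]
ft_force: [3.2, 2.9, 13.5]
grip_width: 0.243
```

```bash
python3 -c "
from h import *
im=read_camera('side')
print([proj('side',p) for p in [(492.5,2,58)]])
cv2.imwrite('pics/s4.png',cv2.resize(im[190:300,200:340],None,fx=5,fy=5,interpolation=cv2.INTER_CUBIC))
delta([492.6,1,80]);print(sense()['wrist_torque'])
"
```

```text
[array([274.50960648, 248.06655811])]
t 16.2 ee [492.7   1.   80.3] d [ 0.  -0.1  0.3] rv None f [ 3.7  2.7 12.8] grip 0.239 j [-0.02  0.48  2.01  0.    0.64 -0.02]
[ 0.6461868  -0.49118409 -0.02253374]
```

View pics/s4.png

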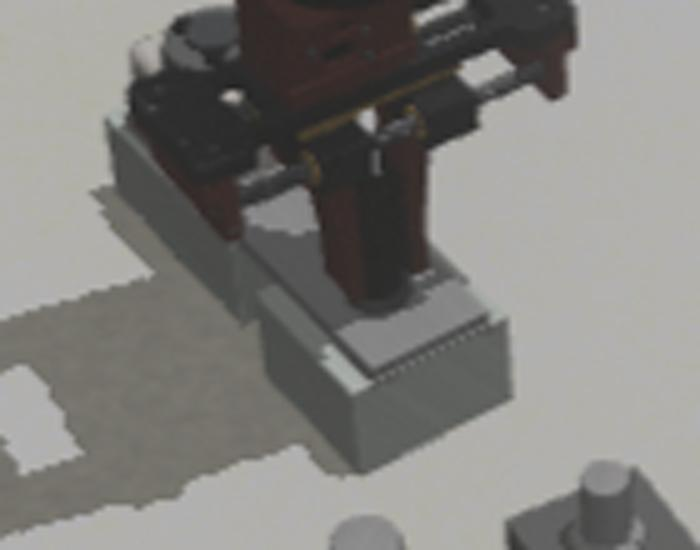

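Collar appears on the plate (crop ~380,300) and the upward force is climbing. One small extra press will confirm it is seated.

Request:
step_arm([
  [[0,0,0.4,0,0,0,1],[0,0,0.8,0,0,0,1],[0,0,0.8,0,0,0,1],[0,0,0.8,0,0,0,1]],
])

```text
time_s: 16.7
ee_pos: [492.8, 1.0, 80.0]
tool_rot: [0.002, 0.707, 0.707, 0.002]
ft_force: [1.0, 3.0, 20.6]
grip_width: 0.245
```

Request:
step_arm([
  [[0.3,0.6,-1,0,0,0,1],[0.6,1.2,-2,0,0,0,1],[0.6,1.8,-3,0,0,0,1],[0.6,1.8,-4,0,0,0,1],[0.6,1.8,-4,0,0,0,1]],
])

```text
time_s: 17.32
ee_pos: [492.6, 1.3, 81.9]
tool_rot: [0.001, 0.707, 0.707, 0.001]
ft_force: [5.1, -1.1, 0.9]
grip_width: 0.243
```

Request:
step_arm([
  [[0,0.7,-1,0,0,0,1],[0,1.4,-2,0,0,0,1],[0,1.4,-3,0,0,0,1],[0,1.4,-4,0,0,0,1]],
])

```text
time_s: 17.82
ee_pos: [492.6, 1.4, 85.0]
tool_rot: [-0.0, 0.707, 0.707, -0.0]
ft_force: [5.7, -1.8, -10.8]
grip_width: 0.243
```

Request:
step_arm([
  [[0,0.5,-2,0,0,0,1],[0,1,-4,0,0,0,1],[0,1,-6,0,0,0,1],[0,1,-6,0,0,0,1]],
])

```text
time_s: 18.32
ee_pos: [493.1, 1.4, 91.7]
tool_rot: [-0.001, 0.707, 0.707, -0.001]
ft_force: [0.1, -1.4, -5.9]
grip_width: 0.245
```

Request:
step_arm([
  [[0,0,-2,0,0,0,1],[0,0,-5,0,0,0,1],[0,0,-8,0,0,0,1],[0,0,-11,0,0,0,1],[0,0,-11,0,0,0,1]],
])

```text
time_s: 18.95
ee_pos: [494.4, 1.6, 103.3]
tool_rot: [0.0, 0.707, 0.707, 0.0]
ft_force: [-0.5, -0.4, -1.9]
grip_width: 0.246
```

Request:
step_arm([
  [[0,0,-15,0,0,0,1],[0,0,-50,0,0,0,1],[0,0,-90,0,0,0,1],[0,0,-100,0,0,0,1],[0,0,-100,0,0,0,1],[0,0,-100,0,0,0,1]],
])

```text
time_s: 19.7
ee_pos: [493.1, 1.5, 201.6]
tool_rot: [-0.001, 0.707, 0.707, -0.001]
ft_force: [-0.1, 0.2, -1.7]
grip_width: 0.243
```

```bash
python3 -c "
from h import *
import pickle
delta([506.4,-291.8,203],-25)
st=sense();im=read_camera('wrist');pickle.dump(st,open('st4.pkl','wb'))
E=st['ee_pos']
print([proj('wrist',p,st) for p in [E+[0,0,-80],E+[0,0,-24],(493,2,58),(493,2,50)]])
cv2.imwrite('pics/w4.png',im)
cv2.imwrite('pics/w4c.png',cv2.resize(im[170:310,255:395],None,fx=4.2,fy=4.2,interpolation=cv2.INTER_CUBIC))
im=read_camera('side')
cv2.imwrite('pics/s4.png',cv2.resize(im[170:300,200:340],None,fx=4.5,fy=4.5,interpolation=cv2.INTER_CUBIC))
"
```

```text
t 19.7 ee [493.1   1.5 201.6] d [-293.3   13.1   -1.5] rv [-0.13  0.03 25.03] f [-0.1  0.2 -1.7] grip 0.243 j [-0.02  0.28  1.94 -0.    0.93 -0.02]
[array([323.85975491, 253.8247089 ]), array([323.24898664, 285.82756312]), array([324.18029996, 230.61406784]), array([324.22584104, 228.4128904 ])]
```

View pics/w4c.png

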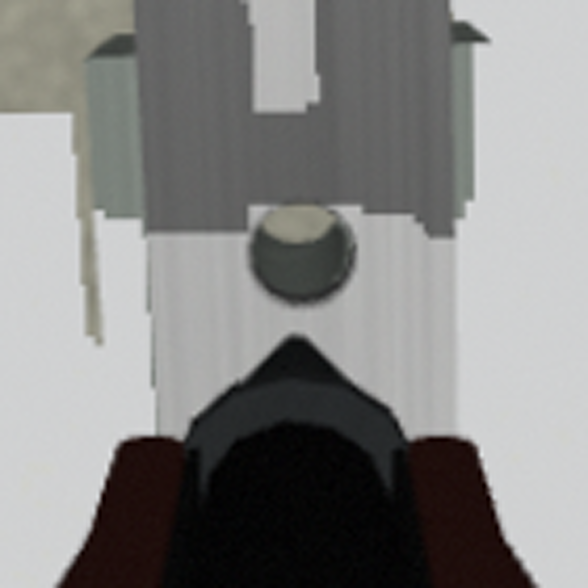

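View pics/s4.png

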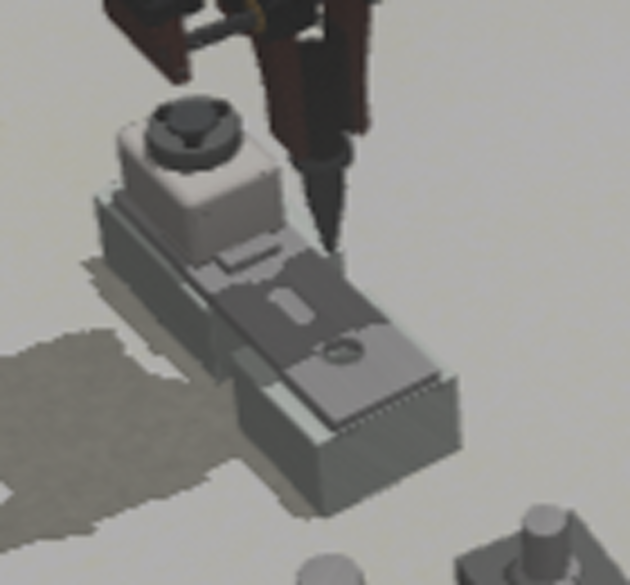

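The holes are in line now and the drift sits unchanged in the grip. Going back to the drift stand.

Request:
step_arm([
  [[-60,3,-2,0,0,8,1],[-120,5,-2,0,0,16,1],[-180,8,-2,0,0,25,1],[-240,11,-2,0,0,25,1],[-280,13,-2,0,0,25,1],[-293.3,13,-2,0,0,25,1],[-293.3,13,-2,0,0,25,1],[-293.3,13,-2,0,0,25,1]],
])

```text
time_s: 20.8
ee_pos: [506.9, -290.3, 204.3]
tool_rot: [-0.001, 0.843, 0.538, -0.0]
ft_force: [0.2, -0.1, -1.5]
grip_width: 0.247
```

```bash
python3 -c "
from h import *
delta([506.4,-291.8,203],-25)
st=sense();im=read_camera('wrist')
cv2.imwrite('pics/w5c.png',cv2.resize(im[170:310,255:395],None,fx=4.2,fy=4.2,interpolation=cv2.INTER_CUBIC))
"
```

```text
t 20.8 ee [ 506.9 -290.3  204.3] d [-1.5  0.2  1.3] rv [-0.08 -0.02  0.09] f [ 0.2 -0.1 -1.5] grip 0.247 j [-0.54  0.4   1.74  0.    1.   -0.11]
```

View pics/w5c.png

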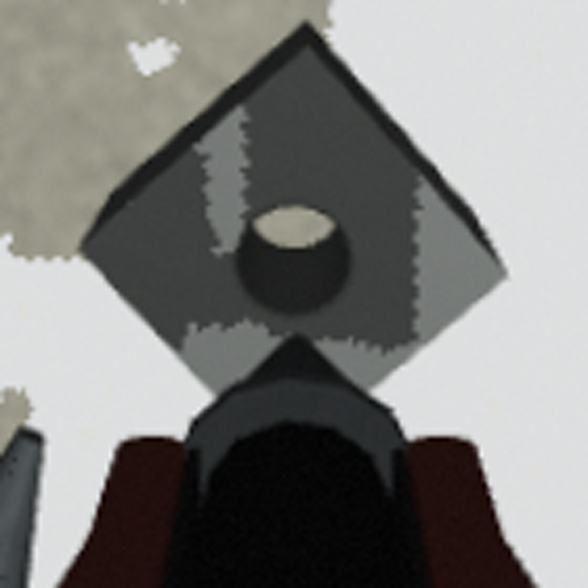

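Request:
step_arm([
  [[-1.2,-1,40,0,0,0,1],[-1.2,-1,70,0,0,0,1],[-1.2,-1,85,0,0,0,1],[-1.2,-1,92,0,0,0,1],[-1.2,-1,95,0,0,0,1],[-1.2,-1,95,0,0,0,1]],
])

```text
time_s: 21.6
ee_pos: [506.3, -292.7, 110.5]
tool_rot: [0.001, 0.843, 0.538, 0.0]
ft_force: [-0.6, 0.8, -2.4]
grip_width: 0.246
```

Request:
step_arm([
  [[0,0,2,0,0,0,1],[0,0,4,0,0,0,1],[0,0,6,0,0,0,1],[0,0,8,0,0,0,1],[0,0,8,0,0,0,1]],
])

```text
time_s: 22.22
ee_pos: [505.7, -292.4, 101.6]
tool_rot: [-0.0, 0.843, 0.538, -0.0]
ft_force: [-0.2, 0.8, -1.6]
grip_width: 0.24
```

Request:
step_arm([
  [[0,0,3,0,0,0,1],[0,0,6,0,0,0,1],[0,0,9,0,0,0,1],[0,0,12,0,0,0,1],[0,0,14,0,0,0,1],[0,0,16,0,0,0,1],[0,0,16,0,0,0,1]],
])

```text
time_s: 23.1
ee_pos: [505.7, -292.4, 85.6]
tool_rot: [-0.0, 0.843, 0.538, -0.0]
ft_force: [-0.1, 0.1, -1.8]
grip_width: 0.243
```

Request:
step_arm([
  [[0,0,1,0,0,0,1],[0,0,2,0,0,0,1],[0,0,2.5,0,0,0,1],[0,0,3,0,0,0,1],[0,0,3,0,0,0,1]],
])

```text
time_s: 23.72
ee_pos: [505.9, -292.5, 84.2]
tool_rot: [0.0, 0.843, 0.538, 0.0]
ft_force: [-3.1, 1.7, 11.3]
grip_width: 0.238
```

Contact at TCP z = 84.2, the same height as at pickup. I'll check by eye that the collar really is down.

```bash
python3 -c "
from h import *
im=read_camera('side')
print(sense()['wrist_torque'],proj('side',(507,-290.5,60)))
cv2.imwrite('pics/s6.png',cv2.resize(im[290:370,330:400],None,fx=7,fy=7,interpolation=cv2.INTER_CUBIC))
a=cv2.imread('pics/side0.png')
cv2.imwrite('pics/s6o.png',cv2.resize(a[290:370,330:400],None,fx=7,fy=7,interpolation=cv2.INTER_CUBIC))
"
```

```text
[ 0.32915871  0.75359511 -0.00613547] [360.0373137  330.29241999]
```

View pics/s6.png

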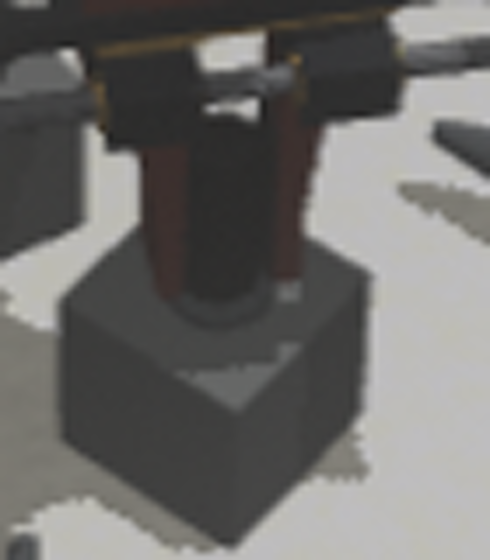

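View pics/s6o.png

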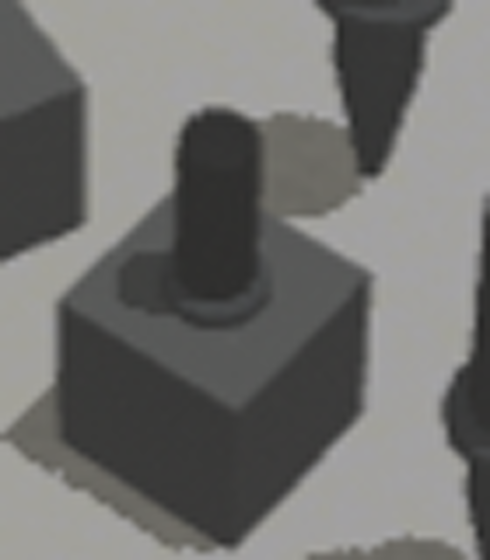

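Request:
step_arm([
  [[0,0,-0.7,0,0,0,0.6],[0,0,-0.7,0,0,0,0.3],[0,0,-0.7,0,0,0,0.3],[0,0,-0.7,0,0,0,0.3],[0,0,-0.7,0,0,0,0.3]],
])

```text
time_s: 24.4
ee_pos: [505.8, -292.4, 83.4]
tool_rot: [-0.0, 0.843, 0.538, -0.0]
ft_force: [-0.0, 0.0, -0.4]
grip_width: 0.693
```

```bash
python3 -c "
from h import *
im=read_camera('side')
delta([506,-292,84])
cv2.imwrite('pics/s7.png',cv2.resize(im[290:370,330:400],None,fx=7,fy=7,interpolation=cv2.INTER_CUBIC))
"
```

```text
t 24.45 ee [ 505.8 -292.5   83.4] d [ 0.5  0.  -0.6] rv None f [0.5 1.  0.4] grip 0.698 j [-0.54  0.57  1.81  0.    0.76 -0.11]
```

View pics/s7.png

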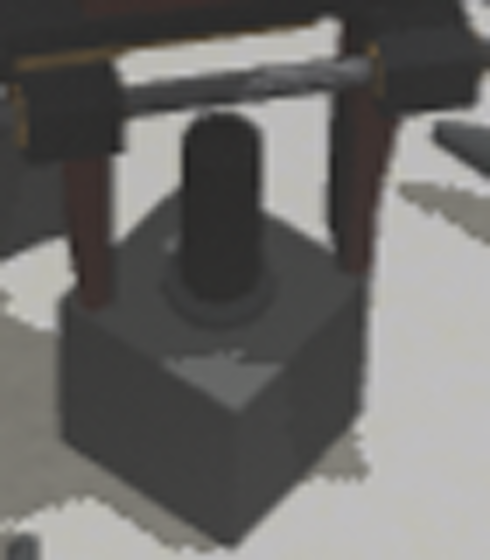

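Drift is fully down in its stand: the collar edge is at crop row ~328 as in the first picture, and the handle did not drop on release. Now the bolt.

Request:
step_arm([
  [[0,0,-15,0,0,0,0],[0,0,-60,0,0,0,0],[0,0,-110,0,0,0,0],[0,0,-115,0,0,0,0],[0,0,-115,0,0,0,0]],
])

```text
time_s: 25.08
ee_pos: [505.8, -292.4, 199.2]
tool_rot: [0.001, 0.843, 0.538, 0.0]
ft_force: [-0.5, -0.4, -0.2]
grip_width: 1.005
```

```bash
python3 -c "
from h import *
delta([491.8,-179.5,180],0)
"
```

```text
t 25.07 ee [ 505.8 -292.4  199.2] d [ 96.5 -60.4  19.1] rv [ 6.000e-02  2.000e-02 -2.497e+01] f [-0.5 -0.4 -0.2] grip 1.005 j [-0.54  0.41  1.75 -0.    0.99 -0.11]
```

Request:
step_arm([
  [[50,-30,5,0,0,-9,0],[90,-57,15,0,0,-18,0],[96.5,-60.4,19,0,0,-25,0],[96.5,-60.4,19,0,0,-25,0],[96.5,-60.4,19,0,0,-25,0]],
])

```text
time_s: 25.7
ee_pos: [491.6, -179.8, 178.9]
tool_rot: [-0.0, 0.708, 0.706, -0.0]
ft_force: [0.7, -0.2, -0.3]
grip_width: 1.001
```

```bash
python3 -c "
from h import *
import pickle
delta([491.8,-179.5,180],0)
st=sense();im=read_camera('wrist');pickle.dump(st,open('st8.pkl','wb'))
E=st['ee_pos']
print([proj('wrist',p,st) for p in [(E[0],E[1],96),(E[0],E[1],64),(E[0],E[1],60)]])
cv2.imwrite('pics/w8.png',im)
cv2.imwrite('pics/w8c.png',cv2.resize(im[170:310,255:395],None,fx=4.2,fy=4.2,interpolation=cv2.INTER_CUBIC))
"
```

```text
t 25.7 ee [ 491.6 -179.8  178.9] d [ 0.3  0.2 -1.1] rv [-0.05 -0.02 -0.12] f [ 0.7 -0.2 -0.3] grip 1.001 j [-0.37  0.35  1.9  -0.    0.9  -0.37]
[array([323.71466865, 252.55925166]), array([323.91361912, 240.17045759]), array([323.9354522 , 238.81410465])]
```

View pics/w8.png

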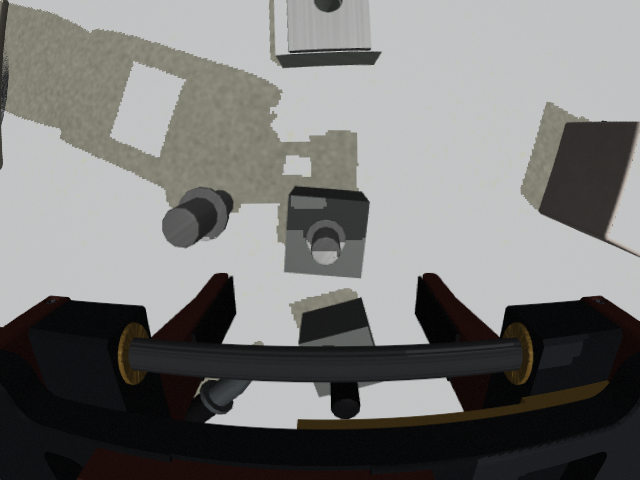

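View pics/w8c.png

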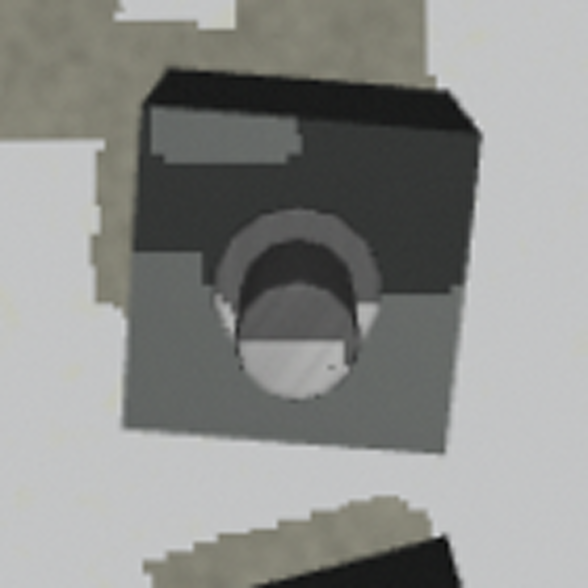

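Request:
step_arm([
  [[0.3,0,50,0,0,0,0],[0.3,0,85,0,0,0,0],[0.3,0,97,0,0,0,0.3],[0.3,0,100,0,0,0,0.7],[0.3,0,100,0,0,0,1],[0.3,0,100,0,0,0,1],[0.3,0,100,0,0,0,1],[0.3,0,100,0,0,0,1],[0.3,0,100,0,0,0,1],[0.3,0,100,0,0,0,1],[0.3,0,100,0,0,0,1],[0.3,0,100,0,0,0,1]],
], newtons=50)

```text
time_s: 27.25
ee_pos: [491.8, -179.2, 79.6]
tool_rot: [0.0, 0.707, 0.707, 0.0]
ft_force: [-0.7, 0.4, 4.4]
grip_width: 0.219
```

Request:
step_arm([
  [[0,0,0,0,0,0,1],[0,0,0,0,0,0,1]],
])

```text
time_s: 27.5
ee_pos: [491.8, -179.2, 79.6]
tool_rot: [0.0, 0.707, 0.707, 0.0]
ft_force: [-0.8, 1.2, 4.6]
grip_width: 0.22
```

Gripped (0.22 × 88 ≈ 19 mm, against the 20 mm head). Lifting.

Request:
step_arm([
  [[0,0,-10,0,0,0,1],[0,0,-50,0,0,0,1],[0,0,-80,0,0,0,1],[0,0,-80,0,0,0,1],[0,0,-80,0,0,0,1]],
])

```text
time_s: 28.12
ee_pos: [491.2, -179.0, 158.8]
tool_rot: [-0.0, 0.707, 0.707, -0.0]
ft_force: [0.4, -0.1, -1.7]
grip_width: 0.218
```

```bash
python3 -c "
from h import *
delta([493.3,1.2,150],0)
"
```

```text
t 28.12 ee [ 491.2 -179.   158.8] d [180.2   2.2   8.9] rv [-0.05 -0.02  0.04] f [ 0.4 -0.1 -1.7] grip 0.218 j [-0.37  0.38  1.91 -0.    0.85 -0.37]
```

Request:
step_arm([
  [[60,1,0,0,0,0,1],[120,2,0,0,0,0,1],[170,2,5,0,0,0,1],[180,2,9,0,0,0,1],[180,2,9,0,0,0,1],[180,2,9,0,0,0,1]],
])

```text
time_s: 28.88
ee_pos: [493.5, -0.2, 150.0]
tool_rot: [-0.0, 0.707, 0.707, -0.0]
ft_force: [0.7, -0.0, -1.0]
grip_width: 0.217
```

```bash
python3 -c "
from h import *
import pickle
delta([493.3,1.2,150],0)
st=sense();im=read_camera('wrist');pickle.dump(st,open('st9.pkl','wb'))
E=st['ee_pos']
print([proj('wrist',p,st) for p in [(E[0],E[1],E[2]-55.6),(493,2,58)]])
cv2.imwrite('pics/w9c.png',cv2.resize(im[170:310,255:395],None,fx=4.2,fy=4.2,interpolation=cv2.INTER_CUBIC))
"
```

```text
t 28.88 ee [ 4.935e+02 -2.000e-01  1.500e+02] d [ 1.4 -0.2  0. ] rv [-0.05  0.01 -0.02] f [ 0.7 -0.  -1. ] grip 0.217 j [-0.02  0.36  1.98 -0.    0.81 -0.02]
[array([323.49893454, 265.84714192]), array([323.01399779, 245.5892161 ])]
```

View pics/w9c.png

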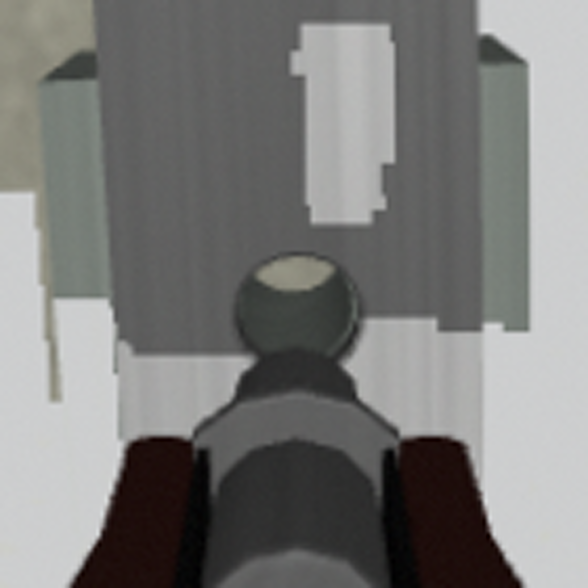

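```bash
python3 -c "
from h import *
import pickle
st=pickle.load(open('st9.pkl','rb'))
g=lambda X,Y:((X+.5)/4.2-.5+255,(Y+.5)/4.2-.5+170)
print('boltend far edge',onz('wrist',*g(296,350),st['ee_pos'][2]-55.6,st))
print('hole top edge',onz('wrist',*g(297.5,251),58,st),'L',onz('wrist',*g(235,308),58,st),'R',onz('wrist',*g(361,308),58,st))
print('flange far', onz('wrist',*g(296,392),st['ee_pos'][2]-15.6,st))
"
```

```text
boltend far edge [494.46338455   7.74977775  94.43976994]
hole top edge [494.67581283  13.33014246  58.        ] L [484.54283072   3.87155424  58.        ] R [504.94542968   3.84486009  58.        ]
flange far [494.5151034   14.86029357 134.43976994]
```

The bolt is lined up in x. In y it has to go about +2.6 mm. Lowering to just above the plate, then feeling.

Request:
step_arm([
  [[1.5,0,10,0,0,0,1],[2.6,0,25,0,0,0,1],[2.6,0,31,0,0,0,1],[2.6,0,31,0,0,0,1],[2.6,0,31,0,0,0,1]],
])

```text
time_s: 29.55
ee_pos: [493.8, 3.4, 119.5]
tool_rot: [0.0, 0.707, 0.707, 0.0]
ft_force: [0.1, -0.3, -1.1]
grip_width: 0.215
```

```bash
python3 -c "
from h import *
delta([493.3,2.4,112],0)
st=sense();im=read_camera('wrist')
cv2.imwrite('pics/w10c.png',cv2.resize(im[190:330,255:395],None,fx=4.2,fy=4.2,interpolation=cv2.INTER_CUBIC))
"
```

```text
t 29.55 ee [493.8   3.4 119.5] d [-1.  -0.5  7.5] rv [ 0.01 -0.    0.03] f [ 0.1 -0.3 -1.1] grip 0.215 j [-0.02  0.41  1.99  0.    0.74 -0.02]
```

View pics/w10c.png

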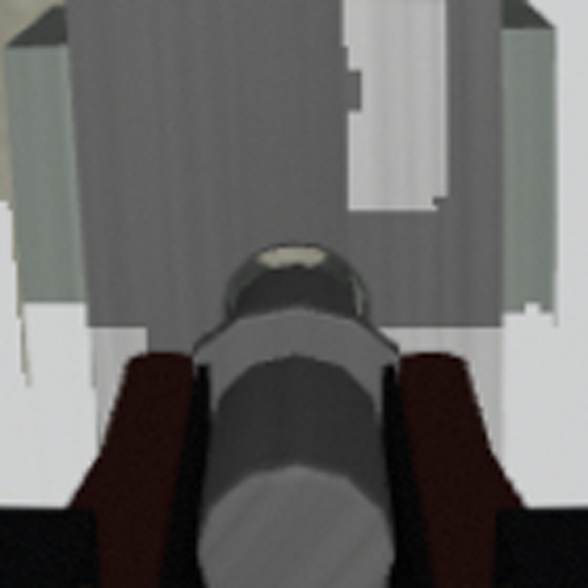

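```bash
python3 -c "
from h import *
st=sense()
print(st['ee_pos'])
g=lambda X,Y:((X+.5)/4.2-.5+255,(Y+.5)/4.2-.5+190)
print('boltend far edge',onz('wrist',*g(294,266),st['ee_pos'][2]-55.6,st))
print('hole top edge',onz('wrist',*g(294,243),58,st),'L',onz('wrist',*g(222,300),58,st),'R',onz('wrist',*g(368,300),58,st),'bolt L',onz('wrist',*g(231,310),st['ee_pos'][2]-50,st),'R',onz('wrist',*g(357,310),st['ee_pos'][2]-50,st))
"
```

```text
[493.91418219   3.41507617 119.72227055]
boltend far edge [494.65976569  11.35543441  64.12227055]
hole top edge [494.65603291  12.92591887  58.        ] L [484.29282144   4.40245804  58.        ] R [505.29057348   4.38833636  58.        ] bolt L [486.08145493   6.78419765  69.72227055] R [503.23830055   6.77313836  69.72227055]
```

Request:
step_arm([
  [[-0.4,0,2,0,0,0,1],[-0.4,0,4,0,0,0,1],[-0.4,0,6,0,0,0,1],[-0.4,0,8,0,0,0,1],[-0.4,0,8,0,0,0,1]],
])

```text
time_s: 30.22
ee_pos: [493.5, 3.0, 111.3]
tool_rot: [-0.0, 0.707, 0.707, -0.0]
ft_force: [0.4, -0.3, -0.2]
grip_width: 0.217
```

Bolt end is about 2 mm into the plate with no force. Continuing.

Request:
step_arm([
  [[0,0,2,0,0,0,1],[0,0,4,0,0,0,1],[0,0,5,0,0,0,1],[0,0,5,0,0,0,1]],
])

```text
time_s: 30.72
ee_pos: [493.6, 3.0, 106.4]
tool_rot: [-0.0, 0.707, 0.707, -0.0]
ft_force: [-0.2, -0.8, -0.7]
grip_width: 0.217
```

Request:
step_arm([
  [[0,0,1,0,0,0,1],[0,0,2,0,0,0,1],[0,0,3,0,0,0,1],[0,0,3,0,0,0,1]],
])

```text
time_s: 31.22
ee_pos: [493.7, 2.9, 103.6]
tool_rot: [0.0, 0.707, 0.707, -0.0]
ft_force: [-1.6, -2.2, 0.6]
grip_width: 0.219
```

Request:
step_arm([
  [[-0.5,-0.4,1.5,0,0,0,1],[-0.5,-0.4,3,0,0,0,1],[-0.5,-0.4,5,0,0,0,1],[-0.5,-0.4,5,0,0,0,1]],
])

```text
time_s: 31.72
ee_pos: [493.1, 2.5, 98.2]
tool_rot: [-0.0, 0.707, 0.707, -0.0]
ft_force: [0.1, -1.1, -2.9]
grip_width: 0.218
```

Request:
step_arm([
  [[0,0,2,0,0,0,1],[0,0,4,0,0,0,1],[0,0,6,0,0,0,1],[0,0,8,0,0,0,1],[0,0,8,0,0,0,1]],
])

```text
time_s: 32.35
ee_pos: [493.2, 2.5, 90.3]
tool_rot: [-0.0, 0.707, 0.707, -0.0]
ft_force: [-0.5, -2.2, -2.1]
grip_width: 0.217
```

Free running. The seat should come near TCP z 77.5.

Request:
step_arm([
  [[-0.3,0,2,0,0,0,1],[-0.3,0,4,0,0,0,1],[-0.3,0,6,0,0,0,1],[-0.3,0,8,0,0,0,1],[-0.3,0,10,0,0,0,1],[-0.3,0,11,0,0,0,1],[-0.3,0,11,0,0,0,1]],
])

```text
time_s: 33.22
ee_pos: [493.2, 2.3, 79.3]
tool_rot: [-0.0, 0.707, 0.707, -0.0]
ft_force: [-0.5, -2.4, -2.2]
grip_width: 0.218
```

Request:
step_arm([
  [[0,0,0.7,0,0,0,1],[0,0,1.4,0,0,0,1],[0,0,2,0,0,0,1],[0,0,2,0,0,0,1]],
])

```text
time_s: 33.72
ee_pos: [493.3, 2.2, 77.5]
tool_rot: [0.0, 0.707, 0.707, -0.0]
ft_force: [-0.7, -2.6, -0.6]
grip_width: 0.218
```

Request:
step_arm([
  [[0,0,0.5,0,0,0,1],[0,0,1,0,0,0,1],[0,0,1,0,0,0,1]],
])

```text
time_s: 34.1
ee_pos: [493.3, 2.1, 76.8]
tool_rot: [0.0, 0.707, 0.707, 0.0]
ft_force: [-3.2, -3.0, 5.5]
grip_width: 0.218
```

Request:
step_arm([
  [[0,0,0.5,0,0,0,1],[0,0,1,0,0,0,1],[0,0,1,0,0,0,1]],
])

```text
time_s: 34.48
ee_pos: [493.5, 2.1, 76.2]
tool_rot: [0.0, 0.707, 0.707, 0.0]
ft_force: [-3.5, -3.1, 11.1]
grip_width: 0.22
```

Request:
step_arm([
  [[0,0,0.5,0,0,0,1],[0,0,0.9,0,0,0,1],[0,0,0.9,0,0,0,1]],
])

```text
time_s: 34.85
ee_pos: [493.5, 2.0, 75.7]
tool_rot: [0.0, 0.707, 0.707, 0.0]
ft_force: [-4.9, -4.7, 15.4]
grip_width: 0.216
```

```bash
python3 -c "
from h import *
delta([493,2,77])
im=read_camera('side')
cv2.imwrite('pics/s11.png',cv2.resize(im[200:300,230:330],None,fx=6,fy=6,interpolation=cv2.INTER_CUBIC))
"
```

```text
t 34.85 ee [493.5   2.   75.7] d [-0.  -0.5 -1.3] rv None f [-4.9 -4.7 15.4] grip 0.216 j [-0.02  0.49  2.01 -0.    0.64 -0.02]
```

View pics/s11.png

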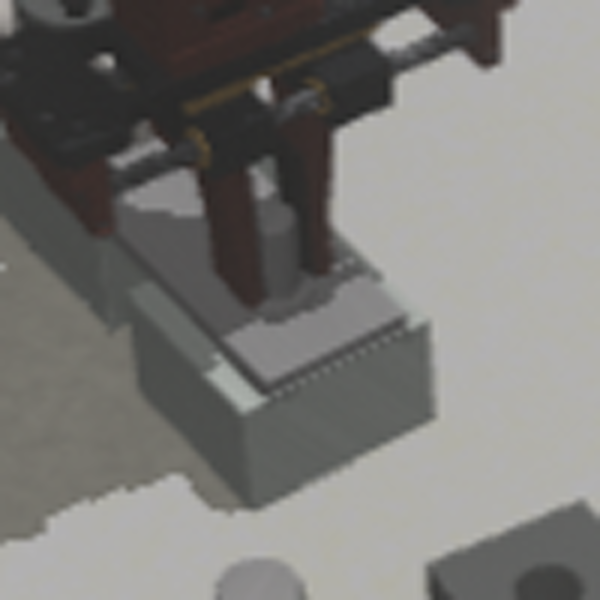

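Request:
step_arm([
  [[0,0,-1.5,0,0,0,0.8],[0,0,-1.5,0,0,0,0.5],[0,0,-1.5,0,0,0,0.3],[0,0,-1.5,0,0,0,0.3],[0,0,-1.5,0,0,0,0.3]],
])

```text
time_s: 35.52
ee_pos: [493.3, 2.3, 76.0]
tool_rot: [-0.0, 0.707, 0.707, 0.0]
ft_force: [-0.4, -0.1, -0.3]
grip_width: 0.63
```

Request:
step_arm([
  [[0,0,-15,0,0,0,0],[0,0,-60,0,0,0,0],[0,0,-90,0,0,0,0],[-60,0,-120,0,0,0,0],[-70,0,-120,0,0,0,0],[-70,0,-120,0,0,0,0],[-70,0,-120,0,0,0,0]],
])

```text
time_s: 36.4
ee_pos: [492.5, -67.0, 195.3]
tool_rot: [-0.001, 0.707, 0.707, -0.0]
ft_force: [-0.1, 0.5, -0.9]
grip_width: 1.004
```

```bash
python3 -c "
from h import *
st=sense()
delta([493,2,77])
w=read_camera('wrist')
im=read_camera('side');t=read_camera('top')
print('flange px', [proj('side',(493.5,2.5,z)) for z in (58,62,94)], [proj('wrist',(493.5+1,2.5,z),st) for z in (58,62,94)])
cv2.imwrite('pics/s12.png',cv2.resize(im[200:300,230:330],None,fx=6,fy=6,interpolation=cv2.INTER_CUBIC))
cv2.imwrite('pics/w12.png',w);cv2.imwrite('pics/t12.png',t);cv2.imwrite('pics/sf12.png',im)
"
```

```text
t 36.4 ee [492.5 -67.  195.3] d [ 69.    0.7 118.4] rv None f [-0.1  0.5 -0.9] grip 1.004 j [-0.16  0.29  1.94  0.    0.91 -0.16]
flange px [array([274.79057337, 247.76109182]), array([274.65696245, 246.39799575]), array([273.56859282, 235.29446932])] [array([326.61540348, 145.40631226]), array([326.62666373, 145.42053308]), array([326.72955573, 145.55048489])]
```

View pics/s12.png

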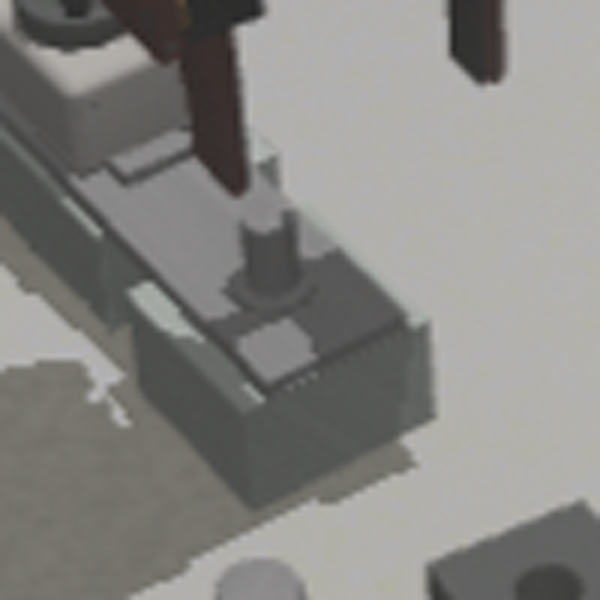

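View pics/w12.png

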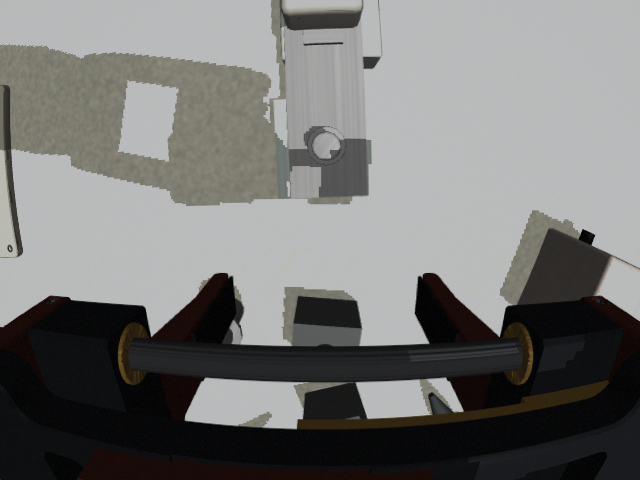

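View pics/sf12.png

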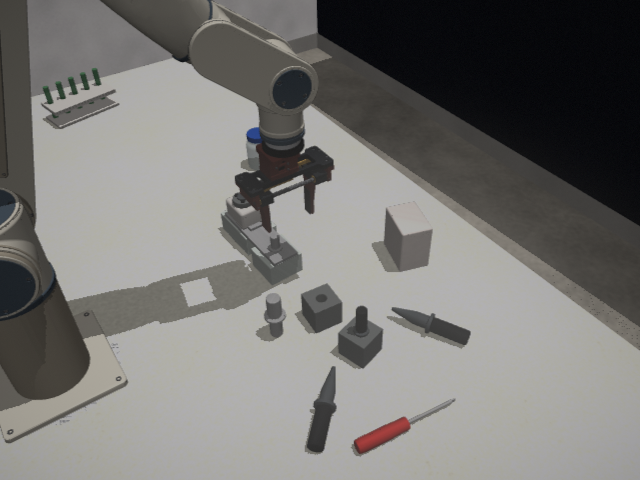

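The bolt's flange is on the plate (side crop ~270,285), and the drift is in its stand. The screwdriver seems shifted in the side view compared with the start, so I'll measure that.

```bash
python3 -c "
from h import *
for n,a,b in [('side','side0','sf12'),('top','top0','t12')]:
  for f in (a,b):
    im=cv2.imread(f'pics/{f}.png').astype(int)
    m=((im[...,2]>110)&(im[...,1]<60)&(im[...,0]<70)).astype(np.uint8)
    k,l,s,c=cv2.connectedComponentsWithStats(m)
    i=1+np.argmax(s[1:,4]);P=np.argwhere(l==i)[:,::-1].astype(float)
    mu=P.mean(0);u,_,vt=np.linalg.svd(P-mu,full_matrices=False);d=vt[0]
    pr=(P-mu)@d;e1,e2=mu+d*pr.min(),mu+d*pr.max()
    print(f,s[i],[onz(n,*p,14).round(1)[:2] for p in (mu,e1,e2)])
# jar, box
for n,a,b in [('side','side0','sf12'),('top','top0','t12')]:
  for f in (a,b):
    im=cv2.imread(f'pics/{f}.png').astype(int)
    m=((im[...,0]>100)&(im[...,2]<60)).astype(np.uint8)
    k,l,s,c=cv2.connectedComponentsWithStats(m);i=1+np.argmax(s[1:,4]);print('jar',f,c[i])
"
```

```text
side0 [352 408  52  34 578] [array([ 430.1, -444.3]), array([ 481.7, -448.5]), array([ 384.6, -440.6])]
sf12 [355 424  54  27 285] [array([ 414.9, -464.6]), array([ 472.2, -477.4]), array([ 379.4, -456.8])]
top0 [477 287   8  41 270] [array([ 427.9, -447. ]), array([ 477.2, -449.9]), array([ 381.4, -444.3])]
t12 [483 289  10  41 291] [array([ 424.5, -464.5]), array([ 472.9, -470.5]), array([ 376.9, -458.5])]
jar side0 [256.68181818 132.96590909]
jar sf12 [253.56521739 133.32173913]
jar top0 [130.37582418 198.2043956 ]
jar t12 [130.42731278 198.32378855]
```

View pics/t12.png

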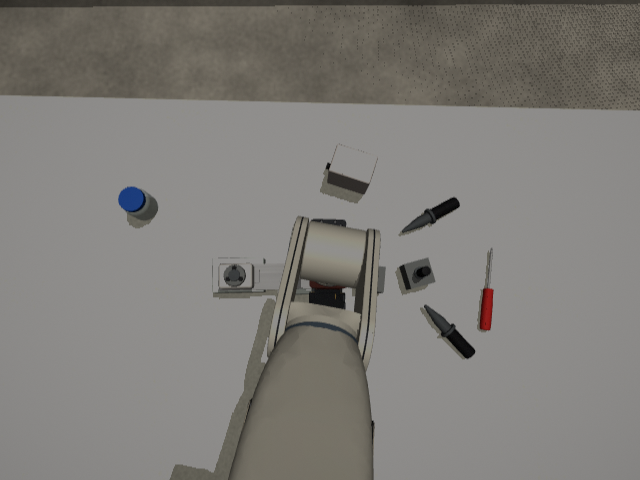

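```bash
python3 -c "
from h import *
import pickle
st=pickle.load(open('st2.pkl','rb'))
im=cv2.imread('pics/w2.png').astype(int)
m=((im[...,2]>110)&(im[...,1]<60)&(im[...,0]<70)).astype(np.uint8)
P=cv2.findContours(m,cv2.RETR_EXTERNAL,cv2.CHAIN_APPROX_NONE)[0]
c=max(P,key=cv2.contourArea)[:,0];l=c[c[:,0].argmin()];r=c[c[:,0].argmax()];b=c[c[:,1].argmax()]
for p in (l,r,b): print(p,onz('wrist',*p,10,st).round(1))
# where would the original / final handle ends appear
for q in [(480,-449),(383,-442),(473,-471),(378,-458)]: print(q,proj('wrist',(*q,14),st))
# wrist check of bolt: head top & flange centre now
d=sense();print(d['time_s'])
"
python3 -c "
import cv2
im=cv2.imread('pics/w12.png')
cv2.imwrite('pics/w12c.png',cv2.resize(im[100:210,265:385],None,fx=5,fy=5,interpolation=cv2.INTER_CUBIC))"
```

```text
[281 393] [ 376.7 -451.5   10. ]
[369 385] [ 472.7 -483.    10. ]
[285 406] [ 371.5 -471.1   10. ]
(480, -449) [364.0554904  362.73565456]
(383, -442) [281.52750314 387.4966374 ]
(473, -471) [365.66227828 379.50983611]
(378, -458) [284.28075647 398.73655257]
36.55
```

View pics/w12c.png

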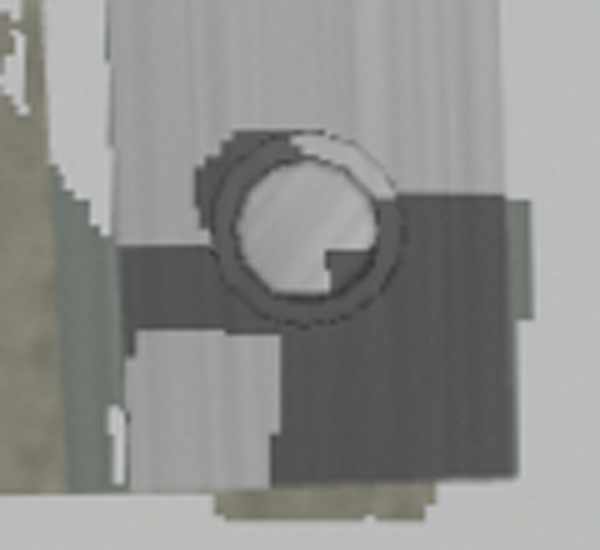

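The screwdriver was already in its present place at t = 2.95 s, before the robot had touched anything. A toppling large drift hit it, so I'm leaving it alone. The bolt flange lies flat on the plate (its apparent size gives a height of about 59 to 62 mm), and the gripper is open and clear.

```bash
python3 -c "
from cell import *
print(finish_job())"
```

```text
the job is handed in; nothing more can be done
None
```

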